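# Press the last brass sleeve into a memorial plaque

## Task

Three corners of the brass plaque already carry their brass stand-off sleeves. Take the matching brass sleeve out of the wooden rack and press it, shank down, into the open bore at the fourth corner until its shoulder sits flush on the plaque, then let go. Leave the steel and the black sleeve in the rack.

Things in the scene. Friction and masses are not known exactly. Their poses are not given: they have to be found in the camera images.
- brass_sleeve_center (a point): Loose brass sleeve to fit, 74 mm tall, about 0.22 kg, upright in a wooden rack. Upwards: shank 24 mm dia, 24 long, foot tapered to 14 over the lowest 6; shoulder disc 44 dia, 6 thick; grip barrel 24 dia, 44 tall. Point: on the axis, half-way up the barrel: 22 mm below the top, 22 above the shoulder's upper face, 28 above its underside, 52 above the foot. z up along the axis.
- steel_sleeve_center (a point): Same shape in grey steel, not wanted. Point half-way up its barrel. The fixed rack, 75 x 250 x 32 mm, has three loose holes of 34 mm dia in a row, 80 mm apart along its length; each sleeve hangs in one by its shoulder, shank down. Which sleeve is in which hole varies.
- black_sleeve_center (a point): Same shape in black plastic, in the same rack, not wanted. Point on the axis half-way up its barrel.
- bore_mouth (a point): Mouth centre of the open bore (27 mm dia, 2 mm lead-in) in the top face of the fixed flat plaque, 40 mm thick; z up; fitted sleeves stand 50 mm high at 120 mm along +x and 180 mm along +y. A tight black collar 10 to 13 mm down the bore meets the foot; push it ahead with about 9 N all the way; it stays where left. Home: shoulder's underside on the face, the sleeve's point 28 mm above this one.
There are look-alikes about, which are no part of the job. There is more than one size of the part that bears brass_sleeve_center; the job needs the middle-sized.

How it is judged:
At the end, for the whole second after the job is handed in: The brass sleeve stands at rest in the open bore, on its axis within 10 mm, upright within 10 degrees, shoulder less than 4 mm off the plaque's face; the steel and black sleeves are within 30 mm of where they started (horizontal distance between brass_sleeve_center and bore_mouth below 0.01 m and z of brass_sleeve_center in the frame of bore_mouth between 0.02 and 0.032 m and angle between brass_sleeve_center's own z axis and vertical below 0.175 rad and linear speed of brass_sleeve below 0.02 m/s and distance of each of steel_sleeve_center, black_sleeve_center from where it was at the start of the episode below 0.03 m); the robot touches nothing.
It fails at once if the steel or the black sleeve is taken out of the rack (distance of any of steel_sleeve_center, black_sleeve_center from where it was at the start of the episode above 0.03 m).
It also fails if it takes over 35 s, if anything falls off the work surface, if the arm or the gripper's body presses on something with over 40 N, if the wrist force passes 120 N, or if a joint passes its speed limit or range.

## Robot

A 6-joint arm with a two-finger parallel gripper is mounted at the origin on the work surface. World frame = base frame: x ahead of the robot, y to its left, z up, the work surface at z = 0. Lengths are in m, angles in rad, forces in N, time in s.
With the tool pointing down it reaches from about 0.35 to 0.875 m from the base axis. Payload 4.2 kg.
Tool frame: the origin (TCP) lies on the centre line of the jaws, within the pads' length; the fingertips stand 19 mm ahead of it and the grasp point (between the pads) is the TCP (bot.tip_reach is the distance from the TCP to the fingertips, in m); z points along the fingers, y is the direction in which the jaws open and shut (so a half turn about z gives the same grasp; the last joint's range is limited). The gripper opens to 85 mm and grips with 20 to 120 N. Pads are 22 mm wide; open, the fingers measure 114 mm over their backs; the gripper's body (76 mm by 85 mm) begins 54 mm behind the grasp point. The pads swing forward as they close: fully open they stand 13 mm farther back than shut.
Start: joints at [1.559, 0.385, 0.008, 0, -1.194, -0.259], TCP at [0.167, 0.602, 0.25] pointing down, gripper open.
Joint ranges: [-3.14, 3.14], [-1.21, 2.06], [-1.07, 1.41], [-3.16, 2.05], [-2.99, -0.16], [-3.1, 3.1]. Speed limits (rad/s): [2.79, 2.79, 3.14, 3.14, 3.14, 3.14].

## Interface

Orientations are given as a rotation vector (axis times angle).
In Python, from cell import bot gives the robot as it stands. The module is installed in compiled form; this text tells all that it offers.
- The arm moves only by the tool jog_arm, never from a script. Its argument "steps" is a list of rows, each a list of 3 entries, a list of its own where there are three numbers: the finger opening in mm, from 0 to 85.4, then the shift along the tool's x, y, z scaled (see below), then the turn about the tool's z scaled (see below). A call has 1 to 12 rows; each row shifts and turns the commanded pose from where the row before left it, along the tool's axes as they then stand; what a row does not reach is not made up. The controller multiplies each number of a shift by 0.025 m and each number of a turn by 5 degrees. A row lasts 1/8 s, in which the tool goes at most 62.5 mm and 10.7 degrees, less where a joint would pass 70% of its speed; a pose out of reach is approached as far as the arm can. A call with a number of a shift or a turn outside -1 to 1 is refused whole. A call with a gripper value outside its range is refused whole. The fingers move at their own pace and stop on an object; the grip force is fixed at half the most. Time passes only in rows, so rows that do not move let the fingers close. It gives the time, the measured TCP pose, the force and the opening at its end, in the units of the state.
- bot.sense(): the state, without advancing time (a new reading comes with each control period).
- bot.grab_frame(name): name is "scene" or "top"; returns the picture (400x640x3 uint8, blue, green, red); there is no depth.
- bot.get_calibration(name): a dict with "fx", "fy", "cx", "cy" (pixels), "distortion" ([k1, k2, p1, p2, k3] as OpenCV has them; the pictures are not rectified), "camera_from_world" (4x4, takes a point from world to camera coordinates). Camera axes: x right, y down, z forward; pixel columns grow to the right and rows downward; lengths in m; the calibration is good to about 2 mm. A picture is of the moment at which its call begins. get_calibration takes no time and is no camera call.
- bot.close_job(): hands the job in, once; it reports no verdict.
The state is a dict: "t": time; "joint_pos": joint angles; "qvel": joint speeds; "joint_torque": joint torques, N m; "ee_pos": TCP position; "tcp_rot": TCP orientation; "ft_force": force on the tool from outside, world axes, zero at the start; "wrist_torque": the same for the moment, N m; "opening": finger opening in m.
Only numpy, scipy, OpenCV 4.12 (cv2) and the standard library are available. Lean on these libraries where they do the work, as an engineer would, in place of code of your own. Each camera call takes 0.05 s, during which the arm holds its last target.

## Working session

There is one attempt and no reset: what is moved stays moved. The work goes in short steps, Python scripts to look and compute and a tool call to move; the robot and the scene stay as the last step left them, time stands still between calls to the robot, and variables do not carry over. Pictures are saved under pics/ and viewed, and the job is handed in when it is done.

Besides the shell and the picture viewer there is one more tool, called after "Emit:" as a command line: name --argument value ..., lists and objects as JSON in quotes. jog_arm: Moves the arm, as the interface text tells. Shifts and turns lie within -1 to 1; 1 stands for 0.025 m of shift or 5 degrees of turn. Its arguments: {"type":"object","properties":{"steps":{"type":"array","items":{"type":"array"}}},"required":["steps"]}

```bash
mkdir -p pics; python3 - <<'E'
from cell import bot
import cv2,json
s=bot.sense();print(s)
for n in("scene","top"):
    cv2.imwrite(f"pics/{n}0.png",bot.grab_frame(n)); c=bot.get_calibration(n); print(n,c)
print(bot.tip_reach)
E
```

```text
{'t': 0.0, 'joint_pos': array([ 1.55859707e+00,  3.85572634e-01,  6.63223448e-03, -5.05795349e-04,
       -1.19401645e+00, -2.58595027e-01]), 'qvel': array([ 0.00089569,  0.00210132,  0.00012124,  0.00188947, -0.00057049,
       -0.00083418]), 'joint_torque': array([-7.63120879e-04, -3.92291343e+01,  1.88400096e+01,  4.18621704e+00,
       -4.65190649e-03, -5.11466538e-06]), 'ee_pos': array([0.1670215 , 0.60170469, 0.24921334]), 'tcp_rot': array([ 3.11061884e+00, -4.24057201e-01, -3.15590651e-04]), 'ft_force': array([ 0.14308856,  0.3776015 , -0.04195474]), 'wrist_torque': array([ 0.01013385, -0.00961849,  0.04352475]), 'opening': 0.08538932926176689}
scene {'fx': 399.13726303517, 'fy': 399.13726303517, 'cx': 324.25743596172026, 'cy': 201.70575156863623, 'distortion': array([0.02470463, 0.        , 0.        , 0.        , 0.        ]), 'camera_from_world': array([[-0.86665005,  0.49842711,  0.02209334,  0.41682651],
       [ 0.29308573,  0.54444569, -0.78592598, -0.05673399],
       [-0.40375543, -0.67464754, -0.61792576,  0.89237392],
       [ 0.        ,  0.        ,  0.        ,  1.        ]])}
top {'fx': 399.77328052448746, 'fy': 399.77328052448746, 'cx': 324.2365371618848, 'cy': 200.65632732210113, 'distortion': array([-0.06742943,  0.        ,  0.        ,  0.        ,  0.        ]), 'camera_from_world': array([[-0.04475642, -0.99898149,  0.00573095, -0.05985822],
       [-0.97569176,  0.04247964, -0.21499084,  0.49490205],
       [ 0.21452842, -0.01521387, -0.97659925,  0.83877659],
       [ 0.        ,  0.        ,  0.        ,  1.        ]])}
0.019
```

View pics/scene0.png

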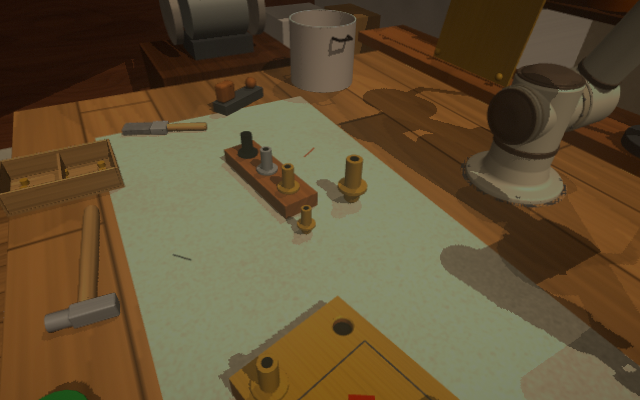

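View pics/top0.png

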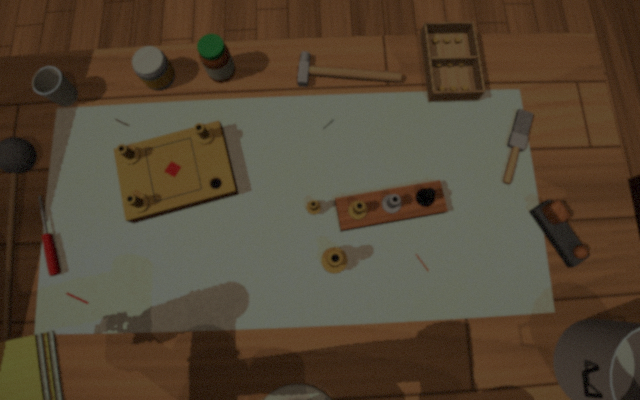

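Candidates for the wanted sleeve in the top view:
- Brass sleeve in the rack at (359,208), scene (288,178). This is the one I want.
- Large loose brass one at (335,259), scene (352,178).
- Small loose brass one at (313,205), scene (306,219).
- Steel at (392,202) and black at (426,197), both in the rack.
- Three fitted ones on the plaque at (127,152), (203,131) and (136,202).

The open bore is at (216,183). Next I'll check these in close crops.

```bash
python3 - <<'E'
import cv2,numpy as np
t=cv2.imread("pics/top0.png");s=cv2.imread("pics/scene0.png")
def crop(im,x0,y0,w,h,k): 
    return np.clip(cv2.resize(im[y0:y0+h,x0:x0+w],None,fx=k,fy=k,interpolation=cv2.INTER_CUBIC).astype(float)*1.6,0,255).astype(np.uint8)
cv2.imwrite("pics/c_top_rack.png",crop(t,295,170,160,110,5))
cv2.imwrite("pics/c_top_bore.png",crop(t,105,115,140,110,5))
cv2.imwrite("pics/c_sc_rack.png",crop(s,215,120,160,120,5))
cv2.imwrite("pics/c_sc_bore.png",crop(s,225,290,160,110,5))
E
```

```text
(no output)
```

View pics/c_top_rack.png

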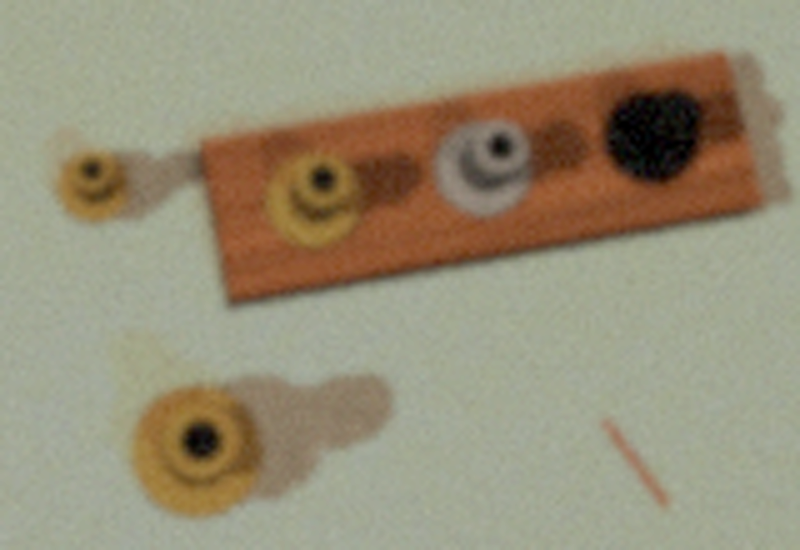

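View pics/c_top_bore.png

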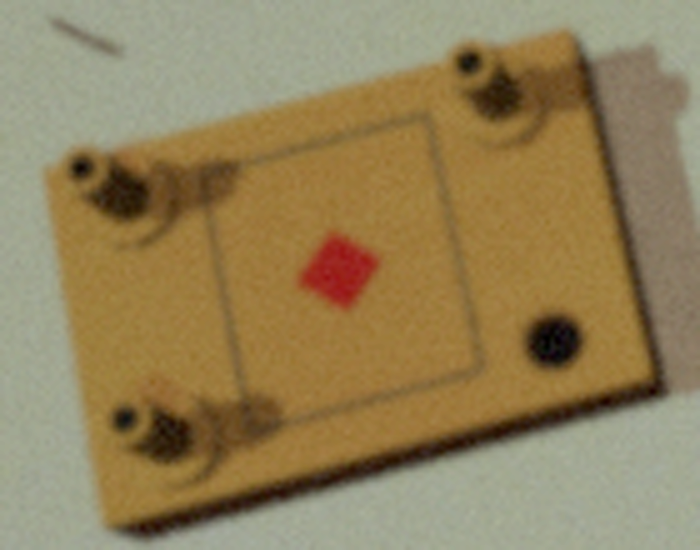

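View pics/c_sc_rack.png

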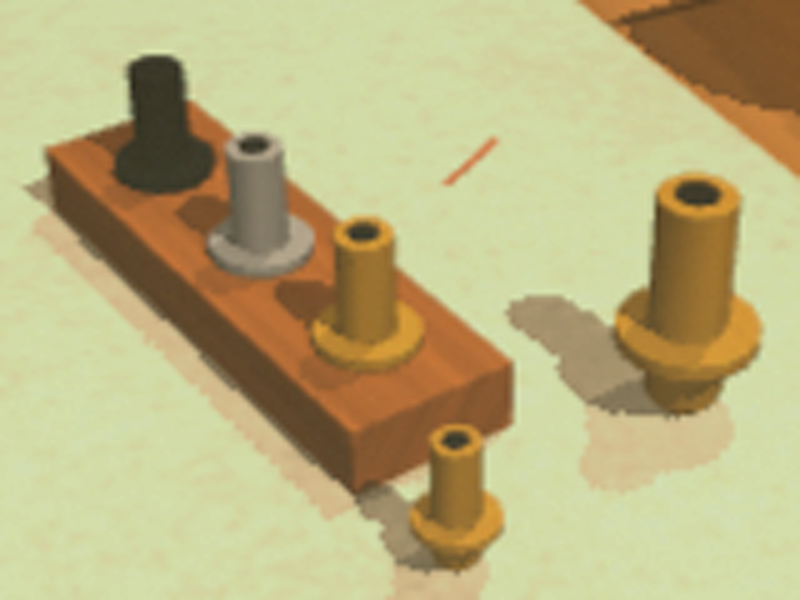

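View pics/c_sc_bore.png

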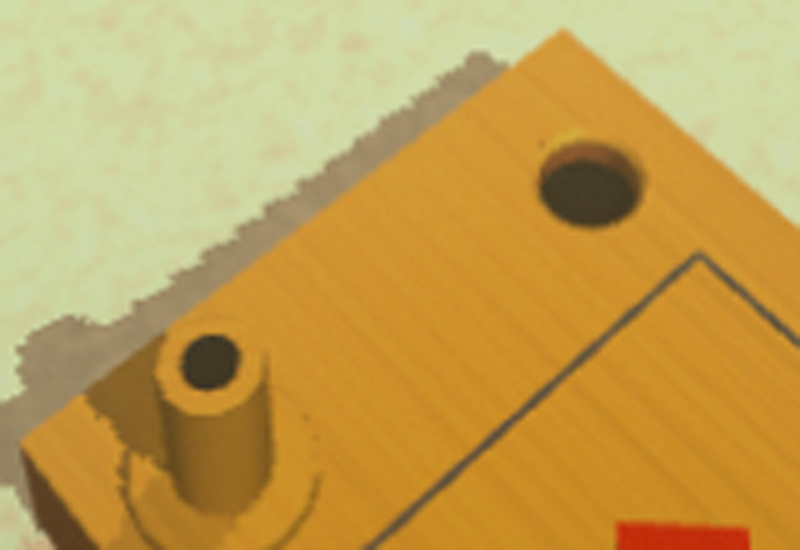

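The brass sleeve in the rack at top (359,205) / scene (287,166) is the middle size: its shoulder and barrel match the steel one's. The loose ones are clearly larger and smaller. The bore is at top (215,183) / scene (343,326). Next I'll triangulate both.

```bash
cat > h.py <<'E'
import cv2,numpy as np
from cell import bot
C={n:bot.get_calibration(n) for n in("scene","top")}
def K(c): return np.array([[c['fx'],0,c['cx']],[0,c['fy'],c['cy']],[0,0,1]])
def und(n,p): c=C[n]; return cv2.undistortPoints(np.array([[p]],float),K(c),c['distortion'])[0,0]
def tri(pt,ps):
    X=cv2.triangulatePoints(C['top']['camera_from_world'][:3],C['scene']['camera_from_world'][:3],und('top',pt),und('scene',ps)).ravel();return X[:3]/X[3]
def plane(n,p,z):
    M=C[n]['camera_from_world'];R=M[:3,:3];o=-R.T@M[:3,3];d=R.T@np.array([*und(n,p),1]);return o+d*(z-o[2])/d[2]
def proj(n,X):
    c=C[n];M=c['camera_from_world'];r,_=cv2.Rodrigues(M[:3,:3]);return cv2.projectPoints(np.array(X,float).reshape(-1,1,3),r,M[:3,3],K(c),c['distortion'])[0][:,0]
E
python3 - <<'E'
from h import *
np.set_printoptions(precision=4,suppress=True)
T=lambda x0,y0,x,y:((x+.5)/5-.5+x0,(y+.5)/5-.5+y0)
for nm,a,b,z in[("brass top",T(295,170,323,179),T(215,120,363,232),.082),("steel top",T(295,170,501,146),T(215,120,254,146),.082),
 ("brass shoulder",T(295,170,313,200),T(215,120,368,329),.038),
 ("bore",T(105,115,554,341),T(225,290,591,184),.04),("fit top",T(105,115,470,63),T(225,290,211,366),.09)]:
    print(nm,tri(a,b),plane('top',a,z),plane('scene',b,z))
for nm,q in[("f00",(82,167)),("f10",(470,63)),("f01",(125,419))]: print(nm,plane('top',T(105,115,*q),.09))
for nm,q in[("c1",(45,172)),("c2",(572,32)),("c3",(655,385)),("c4",(108,525))]: print(nm,plane('top',T(105,115,*q),.04))
for nm,q in[("r1",(203,140)),("r2",(725,55)),("r3",(762,207)),("r4",(230,302))]: print(nm,plane('top',T(295,170,*q),.032))
E
```

```text
brass top [ 0.4728 -0.1567  0.0814] [ 0.4719 -0.1561  0.082 ] [ 0.4739 -0.1567  0.082 ]
steel top [ 0.484 -0.235  0.081] [ 0.4831 -0.2344  0.082 ] [ 0.4851 -0.234   0.082 ]
brass shoulder [ 0.4726 -0.1563  0.0362] [ 0.4713 -0.1556  0.038 ] [ 0.4743 -0.1549  0.038 ]
bore [0.5491 0.1672 0.036 ] [0.5478 0.1663 0.04  ] [0.551  0.1693 0.04  ]
fit top [0.6669 0.1943 0.0869] [0.6651 0.1936 0.09  ] [0.6678 0.1957 0.09  ]
f00 [0.6245 0.3689 0.09  ]
f10 [0.6651 0.1936 0.09  ]
f01 [0.5073 0.3413 0.09  ]
c1 [0.6423 0.4131 0.04  ]
c2 [0.7004 0.1605 0.04  ]
c3 [0.5248 0.1196 0.04  ]
c4 [0.4703 0.3708 0.04  ]
r1 [ 0.5027 -0.1074  0.032 ]
r2 [ 0.5328 -0.353   0.032 ]
r3 [ 0.4601 -0.3624  0.032 ]
r4 [ 0.4273 -0.1158  0.032 ]
```

Emit:
jog_arm --steps '[[50,[1,1,0],0],[50,[1,1,0],0],[50,[1,1,0],0],[50,[1,1,0],0],[50,[1,1,0],0],[50,[1,1,0],0],[50,[1,1,0],0],[50,[1,1,0],0],[50,[1,1,0],0],[50,[1,1,0],0],[50,[0.8,1,0],0],[50,[0.8,1,0],0]]'

```text
t: 1.6
ee_pos: [0.3665, 0.2343, 0.25]
tcp_rot: [3.112, -0.424, -0.001]
ft_force: [-0.1, 0.0, 1.5]
opening: 0.05
```

Emit:
jog_arm --steps '[[50,[0.7,1,0],0],[50,[0.7,1,0],0],[50,[0.7,1,0],0],[50,[0.7,1,0],0],[50,[0.7,1,0],0],[50,[0.7,1,0],0],[50,[0.7,1,0],0],[50,[0.7,1,0],0],[50,[0.7,1,0],0],[50,[0.7,1,0],0],[50,[0.6,1,0],0],[50,[0.6,1,0],0]]'

```text
t: 3.1
ee_pos: [0.4835, -0.1093, 0.2499]
tcp_rot: [-3.113, 0.424, 0.001]
ft_force: [0.5, 0.3, 0.0]
opening: 0.0502
```

Emit:
jog_arm --steps '[[50,[0,1,0.6],1],[50,[0,0.5,0.6],1],[50,[0,0,0.6],1],[50,[0,0,0.6],1],[50,[0,0,0],1],[50,[0,0,0],1],[50,[0,0,0],1],[50,[0,0,0],1],[50,[0,0,0],1],[50,[0,0,0],1],[50,[0,0,0],1],[50,[0,0,0],1]]'

```text
t: 4.6
ee_pos: [0.4722, -0.1441, 0.1899]
tcp_rot: [2.481, -1.927, -0.001]
ft_force: [0.5, 0.2, -0.0]
opening: 0.0499
```

Emit:
jog_arm --steps '[[50,[0,0,0],1],[50,[0,0,0],0.25],[50,[0,0,0],0]]'

```text
t: 4.97
ee_pos: [0.4724, -0.1441, 0.1901]
tcp_rot: [2.376, -2.055, -0.001]
ft_force: [-0.1, -0.3, 0.2]
opening: 0.05
```

```bash
cat > go.py <<'E'
import sys
from h import *
from scipy.spatial.transform import Rotation as Ro
s=bot.sense();R=Ro.from_rotvec(s['tcp_rot']).as_matrix()
t=np.array([float(v) for v in sys.argv[1:4]])
np.set_printoptions(precision=4,suppress=True)
print(s['t'],s['ee_pos'],'F',s['ft_force'],'M',s['wrist_torque'],'op',s['opening'])
print('tool y ang',np.degrees(np.arctan2(R[1,1],R[0,1])),'units',R.T@(t-s['ee_pos'])/.025)
E
python3 go.py .473 -.1565 .064
```

```text
4.975 [ 0.4724 -0.1441  0.1901] F [-0.1447 -0.2707  0.1622] M [ 0.0086 -0.0167  0.008 ] op 0.049989606432367065
tool y ang -171.7096338278571 units [0.4951 0.0462 5.0458]
```

Emit:
jog_arm --steps '[[50,[0.5,0.05,0],0],[50,[0,0,1],0],[50,[0,0,1],0],[50,[0,0,1],0],[50,[0,0,0],0]]'

```text
t: 5.6
ee_pos: [0.4718, -0.1572, 0.1137]
tcp_rot: [2.373, -2.055, -0.006]
ft_force: [0.2, 0.6, -0.1]
opening: 0.0499
```

```bash
python3 go.py .473 -.1565 .064; python3 - <<'E'
from h import *
o=[]
for n,x,y in(("top",300,150),("scene",220,80)):
    im=bot.grab_frame(n); p=proj(n,[[.473,-.1565,.082],[*bot.sense()['ee_pos']]]);print(n,p)
    o.append(cv2.resize(im[y:y+130,x:x+130],None,fx=3,fy=3,interpolation=3))
cv2.imwrite("pics/pre.png",np.clip(np.hstack(o)*1.5,0,255).astype(np.uint8))
E
```

```text
5.6 [ 0.4718 -0.1572  0.1137] F [ 0.2173  0.6355 -0.1428] M [ 0.0007 -0.0486 -0.0131] op 0.04991548599684148
tool y ang -171.78716405355365 units [-0.0207 -0.0613  1.9878]
top [[359.34162221 204.88219961]
 [361.15346267 201.63597612]]
scene [[287.67468659 165.93343436]
 [286.55103714 150.35961062]]
```

View pics/pre.png

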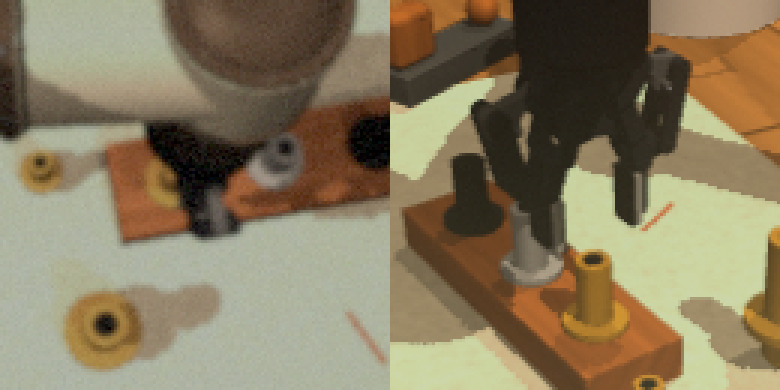

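The fingertips, scene crop (548,240) and (630,215), straddle the brass sleeve at (593,258). The steel sleeve is clear, so I'll descend.

Emit:
jog_arm --steps '[[50,[0,-0.05,1],0],[50,[0,0,0.95],0],[50,[0,0,0],0]]'

```text
t: 6.08
ee_pos: [0.4741, -0.1567, 0.0664]
tcp_rot: [2.375, -2.055, -0.002]
ft_force: [0.6, -0.5, 0.9]
opening: 0.0498
```

```bash
python3 go.py .473 -.1565 .064
```

```text
6.075 [ 0.4741 -0.1567  0.0664] F [ 0.5552 -0.5273  0.9114] M [-0.0293 -0.0316 -0.004 ] op 0.049840468771423674
tool y ang -171.7585085290245 units [-0.0126  0.0417  0.0973]
```

Free of contact at z = 0.066. Now close the fingers.

Emit:
jog_arm --steps '[[50,[0,0.05,0.1],0],[15,[0,0,0],0],[15,[0,0,0],0],[15,[0,0,0],0],[15,[0,0,0],0]]'

```text
t: 6.7
ee_pos: [0.4739, -0.1568, 0.0652]
tcp_rot: [-2.375, 2.055, -0.003]
ft_force: [0.4, 0.3, 5.9]
opening: 0.0227
```

```bash
python3 go.py .473 -.1565 .064
```

```text
6.7 [ 0.4739 -0.1568  0.0652] F [0.3678 0.3366 5.9225] M [ 0.1962  0.2374 -0.0246] op 0.022736081222867178
tool y ang -171.7347652289525 units [-0.0159  0.0343  0.0493]
```

Emit:
jog_arm --steps '[[15,[0,0,-0.5],0],[15,[0,0,-1],0],[15,[0,0,-1],0],[15,[0,0,-1],0],[15,[0,0,-0.5],0],[15,[0,0,0],0]]'

```text
t: 7.45
ee_pos: [0.4731, -0.1566, 0.1646]
tcp_rot: [-2.374, 2.056, -0.001]
ft_force: [-0.2, -0.2, -2.6]
opening: 0.0225
```

```bash
python3 go.py .549 .1675 .155; python3 - <<'E'
from h import *
o=[]
for n,x,y in(("top",300,150),("scene",220,80)):
    im=bot.grab_frame(n); p=proj(n,[[*bot.sense()['ee_pos']]]);print(n,p)
    o.append(cv2.resize(im[y:y+130,x:x+130],None,fx=3,fy=3,interpolation=3))
cv2.imwrite("pics/lift.png",np.clip(np.hstack(o)*1.5,0,255).astype(np.uint8))
E
```

```text
7.45 [ 0.4731 -0.1566  0.1646] F [-0.2054 -0.1896 -2.6162] M [ 0.0216 -0.0027 -0.0083] op 0.022517553327375827
tool y ang -171.78115405421931 units [-12.3976  -4.8559   0.3904]
top [[363.18793759 196.58192486]]
scene [[286.43785063 127.21388118]]
```

View pics/lift.png

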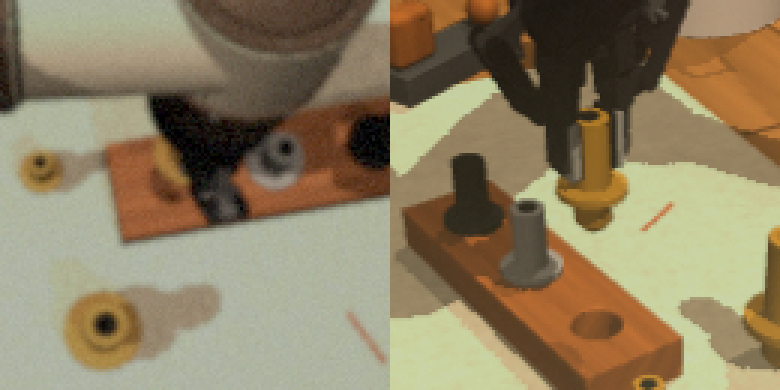

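Emit:
jog_arm --steps '[[15,[-0.5,-0.2,0],0],[15,[-1,-0.4,0],0],[15,[-1,-0.4,0],0],[15,[-1,-0.4,0],0],[15,[-1,-0.4,0],0],[15,[-1,-0.4,0],0],[15,[-1,-0.4,0],0],[15,[-1,-0.4,0],0],[15,[-1,-0.4,0],0],[15,[-1,-0.4,0],0],[15,[-1,-0.4,0],0],[15,[-1,-0.4,0],0]]'

```text
t: 9.05
ee_pos: [0.5454, 0.1459, 0.1631]
tcp_rot: [2.374, -2.055, -0.001]
ft_force: [0.2, -1.2, -2.6]
opening: 0.0222
```

Emit:
jog_arm --steps '[[15,[-0.6,-0.2,0],0],[15,[-0.3,-0.1,0],0],[15,[0,0,0],0],[15,[0,0,0],0]]'

```text
t: 9.55
ee_pos: [0.5497, 0.167, 0.164]
tcp_rot: [2.374, -2.057, -0.0]
ft_force: [-0.2, 0.4, -2.3]
opening: 0.0227
```

```bash
python3 go.py .549 .1675 .1
```

```text
9.55 [0.5497 0.167  0.164 ] F [-0.2373  0.3689 -2.3295] M [-0.0138 -0.0058 -0.0153] op 0.02272870825718054
tool y ang -171.81280998157936 units [-0.0251  0.0221  2.5619]
```

Emit:
jog_arm --steps '[[15,[0,0,0.8],0],[15,[0,0,0.8],0],[15,[0,0,0.64],0],[15,[0,0,0],0]]'

```text
t: 10.05
ee_pos: [0.5492, 0.1668, 0.1068]
tcp_rot: [2.372, -2.055, -0.002]
ft_force: [0.9, 0.3, -2.4]
opening: 0.0225
```

```bash
python3 go.py .549 .1675 .1; python3 - <<'E'
from h import *
for n,x,y in(("top",160,130),("scene",285,260)):
    im=bot.grab_frame(n);s=bot.sense()
    p=proj(n,[[.549,.1675,.04],s['ee_pos'],s['ee_pos']-[0,0,.057]]);print(n,p)
    cv2.imwrite(f"pics/pre_{n}.png",np.clip(cv2.resize(im[y:y+120,x:x+120],None,fx=5,fy=5,interpolation=3)*1.4,0,255).astype(np.uint8))
E
```

```text
10.05 [0.5492 0.1668 0.1068] F [ 0.9047  0.3246 -2.3675] M [-0.0106 -0.047   0.0436] op 0.022502732061875218
tool y ang -171.8100717289207 units [-0.0306  0.0019  0.2735]
top [[214.90925695 182.29801977]
 [206.78772335 173.61538255]
 [213.77987998 180.64523057]]
scene [[343.32848321 324.75874942]
 [345.25666531 291.85738647]
 [342.90665053 320.0061696 ]]
```

View pics/pre_scene.png

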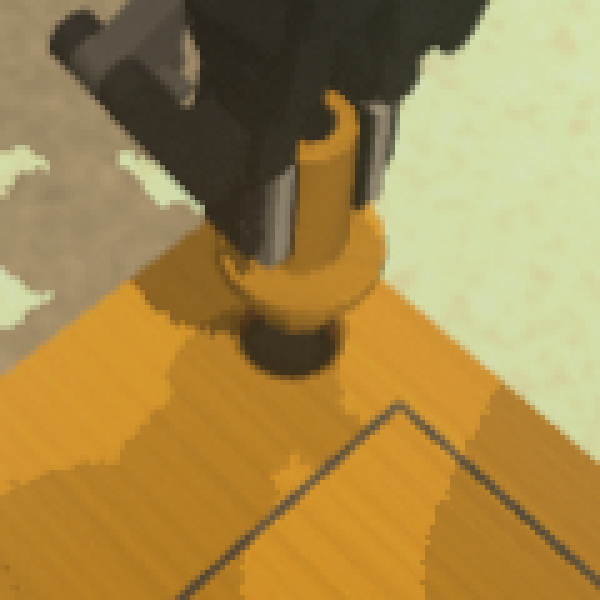

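View pics/pre_top.png

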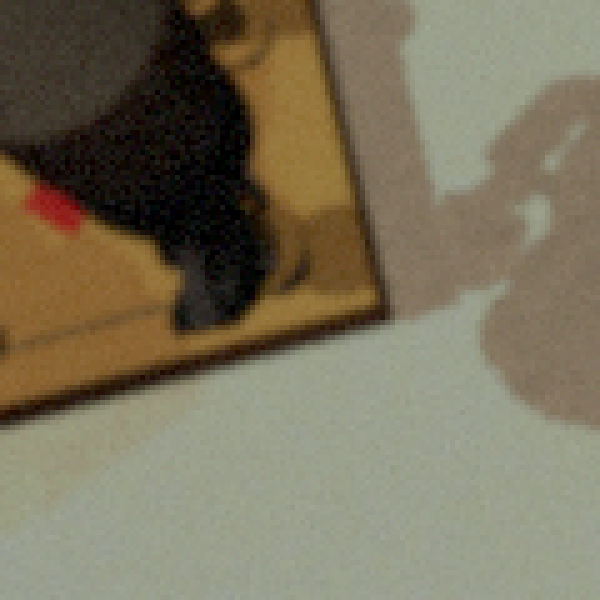

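The sleeve hangs upright over the hole: shank at about crop (293,325), bore centre about (291,334). Now a slow descent, watching the force.

Emit:
jog_arm --steps '[[15,[0,0,0.3],0],[15,[0,0,0.3],0],[15,[0,0,0.2],0],[15,[0,0,0],0]]'

```text
t: 10.65
ee_pos: [0.5497, 0.1675, 0.0875]
tcp_rot: [2.374, -2.055, -0.001]
ft_force: [-0.5, -0.1, -2.6]
opening: 0.0224
```

```bash
python3 go.py .549 .1675 .0732
```

```text
10.65 [0.5497 0.1675 0.0875] F [-0.4844 -0.0808 -2.559 ] M [-0.0808 -0.0004 -0.0007] op 0.02243591997892533
tool y ang -171.76299570623073 units [-0.0047  0.026   0.5712]
```

Emit:
jog_arm --steps '[[15,[0,0,0.15],0],[15,[0,0,0.15],0],[15,[0,0,0],0]]'

```text
t: 11.02
ee_pos: [0.5502, 0.1676, 0.0818]
tcp_rot: [-2.375, 2.055, -0.001]
ft_force: [-2.1, -1.1, 4.1]
opening: 0.0226
```

Emit:
jog_arm --steps '[[15,[0,0,0.15],0],[15,[0,0,0.1],0],[15,[0,0,0],0]]'

```text
t: 11.4
ee_pos: [0.5502, 0.1676, 0.0755]
tcp_rot: [-2.375, 2.055, -0.001]
ft_force: [-1.8, -1.1, 5.1]
opening: 0.0222
```

```bash
python3 go.py .549 .1675 .0732
```

```text
11.4 [0.5502 0.1676 0.0755] F [-1.7739 -1.1477  5.1224] M [-0.4197  0.7723  0.0202] op 0.022223729117413205
tool y ang -171.7376065106373 units [-0.0019  0.0486  0.0932]
```

Emit:
jog_arm --steps '[[15,[0,0.03,0.1],0],[15,[0,0,0.05],0],[15,[0,0,0],0]]'

```text
t: 11.78
ee_pos: [0.5501, 0.1676, 0.0732]
tcp_rot: [-2.375, 2.054, -0.003]
ft_force: [-4.1, -1.8, 12.4]
opening: 0.0226
```

```bash
python3 go.py .549 .1675 .0732
```

```text
11.775 [0.5501 0.1676 0.0732] F [-4.1484 -1.7927 12.4025] M [-0.5924  1.1888 -0.0235] op 0.022618568001379
tool y ang -171.69938266214788 units [-0.002   0.0448  0.0016]
```

Emit:
jog_arm --steps '[[15,[0,0,0.06],0],[15,[0,0,0],0]]'

```text
t: 12.02
ee_pos: [0.5501, 0.1676, 0.0732]
tcp_rot: [-2.375, 2.053, -0.003]
ft_force: [-7.4, -2.5, 20.2]
opening: 0.0225
```

```bash
python3 go.py .549 .1675 .0732; python3 - <<'E'
from h import *
im=bot.grab_frame("scene")
cv2.imwrite("pics/seat.png",np.clip(cv2.resize(im[260:380,285:405],None,fx=5,fy=5,interpolation=3)*1.4,0,255).astype(np.uint8))
E
```

```text
12.025 [0.5501 0.1676 0.0732] F [-7.4451 -2.4712 20.1797] M [-0.6838  2.1209 -0.0465] op 0.022526958825190076
tool y ang -171.67518074065967 units [-0.0013  0.0448 -0.0018]
```

View pics/seat.png

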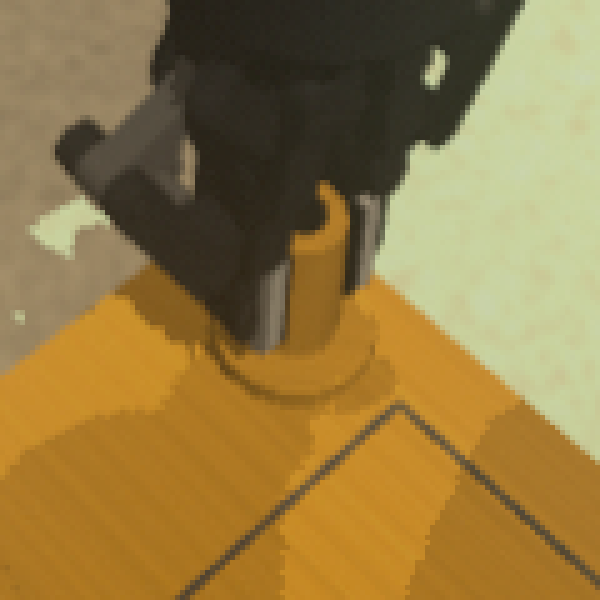

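The z reading stopped at 0.0732, as predicted, while the force rose from 12 to 20 N. In the crop the shoulder sits flush on the plaque at about (292,365). Releasing now.

Emit:
jog_arm --steps '[[48,[0,0,0],0],[48,[0,0,0],0],[48,[0,0,0],0],[48,[0,0,0],0]]'

```text
t: 12.58
ee_pos: [0.5492, 0.1676, 0.0687]
tcp_rot: [2.375, -2.056, -0.0]
ft_force: [0.4, -0.1, 0.1]
opening: 0.0481
```

Emit:
jog_arm --steps '[[48,[0,0,-0.5],0],[48,[0,0,-1],0],[48,[0,0,-1],0],[48,[0,0,-1],0],[48,[0,0,-1],0],[48,[0.5,1,-1],0],[48,[0.5,1,0],0],[48,[1,1,0],0],[48,[1,1,0],0],[48,[1,0,0],0],[48,[1,0,0],0],[48,[0,0,0],0]]'

```text
t: 14.08
ee_pos: [0.4682, 0.0285, 0.2074]
tcp_rot: [-2.372, 2.058, -0.001]
ft_force: [0.4, -0.5, -0.9]
opening: 0.0479
```

```bash
python3 go.py .549 .1675 .0732; python3 - <<'E'
from h import *
for n,x,y in(("top",105,110),("scene",225,280)):
    im=bot.grab_frame(n);cv2.imwrite(f"pics/end_{n}_full.png",im)
    cv2.imwrite(f"pics/end_{n}.png",np.clip(cv2.resize(im[y:y+120,x:x+160],None,fx=5,fy=5,interpolation=3)*1.4,0,255).astype(np.uint8))
E
```

```text
14.075 [0.4682 0.0285 0.2074] F [ 0.4031 -0.453  -0.9135] M [-0.0121 -0.0413 -0.0433] op 0.04794250530363378
tool y ang -171.89312930281653 units [-5.0473 -3.9771  5.3736]
```

View pics/end_top.png

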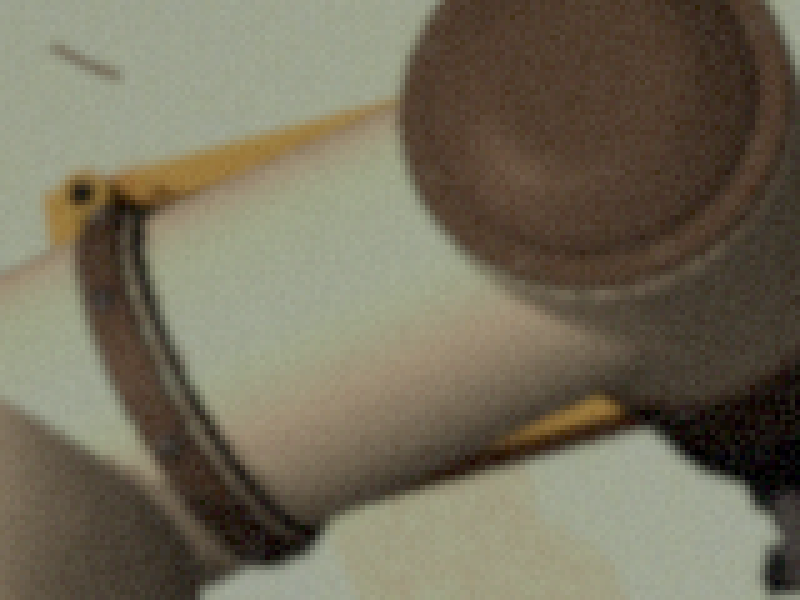

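View pics/end_scene.png

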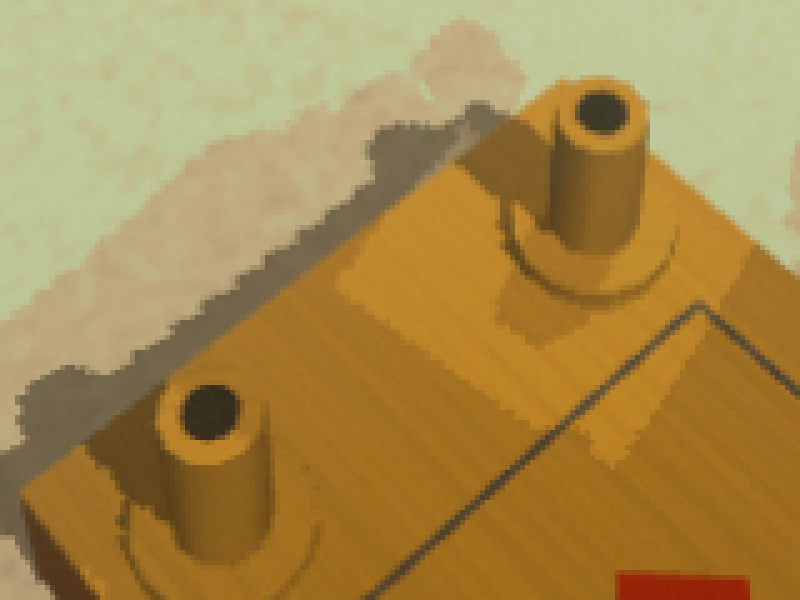

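View pics/end_scene_full.png

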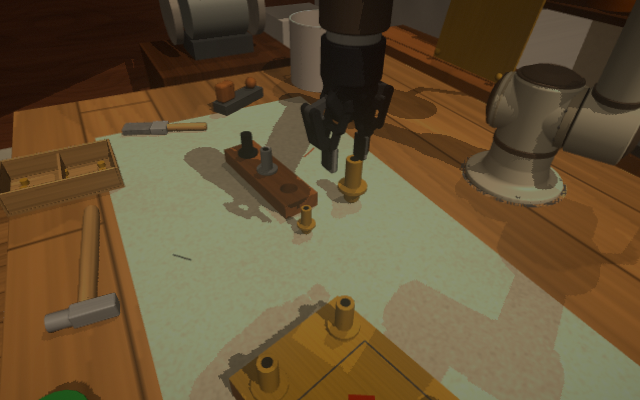

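The sleeve stands upright with its shoulder flush, top at scene (345,302), just like its fitted neighbour. Steel and black are still in place, and the gripper is clear. One last numeric check, then I'll hand it in.

```bash
python3 - <<'E'
from h import *
print(plane('scene',(225+602.5/5-.5,280+112.5/5-.5),.09),'bore by scene cam .551 .1693')
print(bot.close_job())
E
```

```text
[0.55027449 0.16865887 0.09      ] bore by scene cam .551 .1693
the job is handed in; nothing more can be done
None
```

I took the middle-sized brass sleeve from the rack, pressed it into the open bore and let go. The arm then backed off, and I handed the job in at about 14 s of the 35 s allowed.

- **Seating:** the tool stopped at z = 0.0732 m, the height predicted for a flush shoulder, while the push force rose from 12 to 20 N. The last picture shows the shoulder flush and the sleeve upright, like its fitted neighbour.
- **Position:** measured with the scene camera, the sleeve's top is about 1 mm from the bore axis.
- **Other sleeves:** the steel and black sleeves look unmoved in the rack; I did not measure them again. The gripper was clear of everything.
- **Checks that failed or disagreed:**
  - The arm hid the sleeve from the top camera at the end, so the final position rests on the scene camera alone.
  - The two cameras disagreed by about 3–4 mm on where the bore is, so I aimed between them.
  - A sideways force of up to about 8 N built up during pressing and was gone after release.

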